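# Level the rekebot's top and keep the spirit level pressed on it

## Task

Lift the spirit level up off its two hooks, lay it upright along the middle of the rekebot's top board, pointing at the levelling screw, and let go of it. Turn the wing of the levelling screw until the bubble is centred between the two lines, then press the level down on the board with a light steady push and finish like that, still pressing, with the bubble centred. Leave the jebena, cups, burner and bowl where they stand, and do not drop the level.

Things in the scene. Friction and masses are not known exactly. Their poses are not given: they have to be found in the camera images.
- level_mid (a point): centre (half-way up and along) of the loose spirit level, an aluminium bar 150 long, 24 wide, 40 high, 0.2 to 0.35 kg. x runs along its length, z up out of its top; the vial with the bubble and its two lines is in the middle of the top face. It may be laid on the board either way round
- level: the same level; origin at the centre of its underside, 20 mm below point level_mid. A flat 26 x 24 x 5 ear with a 13 mm square hole at each end (ear centres 86 from the middle, undersides 33 above the level's underside). It hangs by the ears, which lie over two upright prongs 18 high and 7 thick: lift it straight up over 20 mm before moving sideways
- bubble (a joint): place of the bubble along the level's x axis, in m: 0 is centred between the two lines, positive towards the level's +x end, stops at -0.016 and 0.016. It runs to the higher end, 4 mm for each 0.01 rad of slope, and settles in half a second
- board_spot (a point): where the middle of the level goes, on the upper face of the rekebot's top board. y runs along the board towards the levelling screw (190 mm away), z up out of the board. The board is 340 long, 190 wide, 120 mm high when level, and reaches from 110 mm behind this point to 230 mm beyond it along y; at the start its screw end is 4 to 10 mm low
- screw_grip (a point): grip point on the levelling screw's axis, 158 mm above the table. The wing is an upright plate 44 long (x), 12 thick (y), 143 to 171 mm above the table, free at its sides down to the board. It turns about the vertical, at a constant height, with 0.12 N m of friction, stays where it is left, and at the start is 1 to 2 rad short of level; see body rekebot
- rekebot: wooden cabinet 170 x 260 x 120 mm, sliding door on its -x side, with a tilting top board; origin on the table under its middle, y towards the levelling screw at y = 165 mm. Turning the screw clockwise seen from above raises that end of the board: 0.016 rad of slope (6.4 mm of bubble travel) per radian of turn
- stand: fixed stand with the two hooks: wooden base 230 x 90, two arms 105 mm high, 86 mm either side of its origin along x, each with a prong up to 123 mm; origin on the table under the hanging level's middle, x along the level. The uprights stand 34 mm to the level's +y side, at the prongs only
- jebena: clay coffee pot 205 mm high, 145 mm wide; origin under its centre; a bystander
- burner: brass-coloured incense burner, 96 mm wide, 90 mm high; origin under its centre; a bystander
- bowl: plastic bowl with clip-on lid, 158 mm wide, 70 mm high; origin under its centre; a bystander
- cup0: small white handleless ceramic cup, rim diameter 58 mm, 48 mm high; origin under its centre; a bystander
- cup1: small white handleless ceramic cup, rim diameter 58 mm, 48 mm high; origin under its centre; a bystander
- cup2: small white handleless ceramic cup, rim diameter 58 mm, 48 mm high; origin under its centre; a bystander
- cup3: small white handleless ceramic cup, rim diameter 58 mm, 48 mm high; origin under its centre; a bystander
- cup4: small white handleless ceramic cup, rim diameter 58 mm, 48 mm high; origin under its centre; a bystander

How it is judged:
On the way, in this order (a step that is already met when the one before it is completed fails the run):
1. the level is lifted clear of its hooks (height (world z) of level_mid above 0.125 m and contact force between level and stand below 0.05 N), for 0.1 s.
2. the level lies along the board, let go (x of level_mid in the frame of board_spot between -0.04 and 0.04 m and y of level_mid in the frame of board_spot between -0.045 and 0.045 m and z of level_mid in the frame of board_spot between 0.012 and 0.026 m and angle between the x axis of level_mid and the y axis of board_spot, either way round below 0.2 rad and angle between the z axis of level_mid and the z axis of board_spot, either way round below 0.03 rad and contact force between the fingers and level below 0.1 N and linear speed of level below 0.02 m/s), for 0.4 s.
3. the board is turned level: the bubble stands within 3 mm of centre, the level lying free on the board (x of level_mid in the frame of board_spot between -0.04 and 0.04 m and y of level_mid in the frame of board_spot between -0.045 and 0.045 m and z of level_mid in the frame of board_spot between 0.012 and 0.026 m and angle between the x axis of level_mid and the y axis of board_spot, either way round below 0.2 rad and angle between the z axis of level_mid and the z axis of board_spot, either way round below 0.03 rad and value of joint bubble between -0.003 and 0.003 m and contact force between the fingers and level below 0.1 N), for 0.3 s.
At the end, for the whole second after the job is handed in: The level lies upright along the board (middle within 40 mm across and 45 mm along of the spot, within 0.2 rad of the board's length), the bubble within 3 mm of centre, and the gripper still presses it: over 6 N between level and board (its own weight is 2 to 3.5 N) and over 2 N on the fingers (x of level_mid in the frame of board_spot between -0.04 and 0.04 m and y of level_mid in the frame of board_spot between -0.045 and 0.045 m and z of level_mid in the frame of board_spot between 0.012 and 0.026 m and angle between the x axis of level_mid and the y axis of board_spot, either way round below 0.2 rad and angle between the z axis of level_mid and the z axis of board_spot, either way round below 0.03 rad and value of joint bubble between -0.003 and 0.003 m and contact force between level and rekebot above 6 N and contact force between the fingers and level above 2 N and angle between board_spot's own z axis and vertical below 0.0085 rad and linear speed of level below 0.02 m/s); the arm keeps its last pose, push and grip.
It fails at once if the level falls to the table (height (world z) of level_mid below 0.05 m).
It fails at once if the level is pressed on the board with more than 60 N (contact force between level and rekebot above 60 N).
It fails at once if a bystander is moved more than 30 mm (distance of any of jebena, burner, bowl, cup0, cup1, cup2, cup3, cup4 from where it was at the start of the episode above 0.03 m).
It also fails if it takes over 72 s, if anything falls off the work surface, if the arm or the gripper's body presses on something with over 40 N, if the wrist force passes 120 N, or if a joint passes its speed limit or range.

## Robot

A 7-joint arm with a two-finger parallel gripper is mounted at the origin on the work surface. World frame = base frame: x ahead of the robot, y to its left, z up, the work surface at z = 0. Lengths are in m, angles in rad, forces in N, time in s.
With the tool pointing down it reaches from about 0.4 to 0.85 m from the base axis. Payload 10.4 kg.
Tool frame: the origin (TCP) lies on the centre line of the jaws, within the pads' length; the fingertips stand 8 mm ahead of it and the grasp point (between the pads) lies 11 mm behind it (r.finger_overhang is the distance from the TCP to the fingertips, in m); z points along the fingers, y is the line along which they close (so a half turn about z gives the same grasp; the last joint's range is limited). The gripper opens to 87 mm and grips with 3 to 60 N. Pads are 19 mm wide; open, the fingers measure 117 mm over their backs; the gripper's body (75 mm by 190 mm) begins 51 mm behind the grasp point.
Start: joints at [1.229, 0.332, -0.065, 1.46, 0.022, 1.35, -0.088], TCP at [0.196, -0.594, 0.196] pointing down, gripper open.
Joint ranges: [-2.6, 2.6], [-0.5, 2.12], [-1.47, 1.34], [0.16, 2.42], [-1.27, 4.41], [0.06, 2.06], [-2.6, 2.6]. Speed limits (rad/s): [2.22, 2.22, 2.79, 2.79, 3.14, 3.14, 3.14].

## Interface

Orientations are given as a unit quaternion [x, y, z, w].
In Python, from bench import r, vision gives the robot as it stands.
- The arm moves only by the tool drive_tool, never from a script. Its argument "series" is a list of rows, each a list of 2 entries, a list of its own where there are three numbers: the shift along the world's x, y, z in cm, then the turn about the world's z in degrees. A call has exactly 10 rows; each row shifts and turns the commanded pose from where the row before left it; what a row does not reach is not made up. A row lasts 1/8 s, in which the tool goes at most 62.5 mm and 10.7 degrees, less where a joint would pass 70% of its speed; a pose out of reach is approached as far as the arm can. A call with a gripper value outside its range is refused whole. "hand" is the closure, from 0 (fully open) to 1 (shut), set as the call begins (left out, the last holds). The fingers move at their own pace and stop on an object; "newtons" is the grip in N (left out, the last holds). Time passes only in rows, so rows that do not move let the fingers close, or fill a call up. It gives the time, the measured TCP pose, the force, the opening and the grip force at its end, in the units of the state.
- r.read_state(): the state, without advancing time (a new reading comes with each control period).
- vision.camera(name): name is "scene" or "top" or "wrist"; returns a dict with "color" (384x512x3 uint8, red, green, blue), "intrinsics" (3x3 intrinsics, pixels), "R" (3x3) and "t" (3): a world point X has camera coordinates R X + t; the wrist camera has in their place "mount" (4x4, takes a point from camera to tool coordinates, whose origin is the TCP and whose axes are the flange's). Camera axes: x right, y down, z forward; pixel columns grow to the right and rows downward; lengths in m; the calibration is good to about 2 mm. The wrist camera is an equidistant fisheye: a pixel r from the principal point sees the ray r / f radians off the axis. A picture is of the moment at which its call begins: read the wrist's pose just before it. There is no depth.
- r.close_job(): hands the job in; it is judged then, once.
The state is a dict: "time": time; "joint_positions": joint angles; "joint_vel": joint speeds; "joint_torque": joint torques, N m; "ee_pos": TCP position; "eef_rot": TCP orientation; "ft_force": force on the tool from outside, world axes, zero at the start; "torque": the same for the moment, N m; "width": finger opening in m; "grip_force": force on a finger pad.
Only numpy, scipy, OpenCV 4.12 (cv2) and the standard library are available. Lean on these libraries where they do the work, as an engineer would, in place of code of your own. Each camera call takes 0.05 s, during which the arm holds its last target. There are 200 camera calls.

## Working session

There is one attempt and no reset: what is moved stays moved. The work goes in short steps, Python scripts to look and compute and a tool call to move; the robot and the scene stay as the last step left them, time stands still between calls to the robot, and variables do not carry over. Pictures are saved under pics/ and viewed, at most 10 in all, crops included, and the job is handed in when it is done.

Besides the shell and the picture viewer there is one more tool, called after ">>>" by a JSON object that holds its "api" and its "payload", one argument or row to a line. drive_tool: Moves the arm, as the interface text tells. Its arguments: {"type":"object","properties":{"series":{"type":"array"},"hand":{"type":"number"},"newtons":{"type":"number"}},"required":["series"]}

```bash
mkdir -p pics; ls; python3 - <<'E'
from bench import r, vision
import cv2,numpy as np,pickle
s=r.read_state(); print({k:np.round(v,3) for k,v in s.items()})
d={}
for n in ["top","scene","wrist"]:
    c=vision.camera(n); d[n]=c
    cv2.imwrite(f"pics/{n}0.png",cv2.cvtColor(c["color"],cv2.COLOR_RGB2BGR))
    print(n,{k:np.round(v,3).tolist() for k,v in c.items() if k!="color"})
pickle.dump(d,open("cams0.pkl","wb"))
a=cv2.imread("pics/top0.png")
cv2.imwrite("pics/top0b.png",cv2.resize(a,(800,600),interpolation=cv2.INTER_CUBIC))
a=cv2.imread("pics/scene0.png")
cv2.imwrite("pics/scene0b.png",cv2.resize(a,(800,600),interpolation=cv2.INTER_CUBIC))
E
```

```text
pics
{'time': np.float64(0.0), 'joint_positions': array([ 1.229,  0.333, -0.065,  1.461,  0.022,  1.35 , -0.088]), 'joint_vel': array([ 0.   , -0.   ,  0.001,  0.001, -0.001, -0.001,  0.001]), 'joint_torque': array([ 1.0000e-03, -6.2327e+01,  2.5000e-02, -3.8989e+01, -6.1000e-02,
        4.0000e-02,  0.0000e+00]), 'ee_pos': array([ 0.196, -0.593,  0.195]), 'eef_rot': array([ 0.987,  0.159, -0.   , -0.001]), 'ft_force': array([-0.551, -0.016, -0.082]), 'torque': array([-0.002,  0.038,  0.031]), 'grip_force': np.float64(0.0), 'width': np.float64(0.087)}
top {'intrinsics': [[388.277, 0.0, 254.009], [0.0, 388.277, 189.668], [0.0, 0.0, 1.0]], 'R': [[0.004, -1.0, 0.021], [-0.982, -0.008, -0.19], [0.19, -0.02, -0.982]], 't': [-0.023, 0.584, 1.079]}
scene {'intrinsics': [[454.858, 0.0, 252.385], [0.0, 454.858, 195.788], [0.0, 0.0, 1.0]], 'R': [[-0.901, 0.433, -0.001], [0.304, 0.631, -0.714], [-0.308, -0.644, -0.7]], 't': [0.521, -0.093, 1.616]}
wrist {'intrinsics': [[297.319, 0.0, 252.621], [0.0, 297.319, 185.724], [0.0, 0.0, 1.0]], 'mount': [[-0.001, -0.97, -0.243, 0.066], [1.0, -0.0, -0.0, 0.001], [0.0, -0.243, 0.97, -0.19], [0.0, 0.0, 0.0, 1.0]]}
```

View pics/top0b.png

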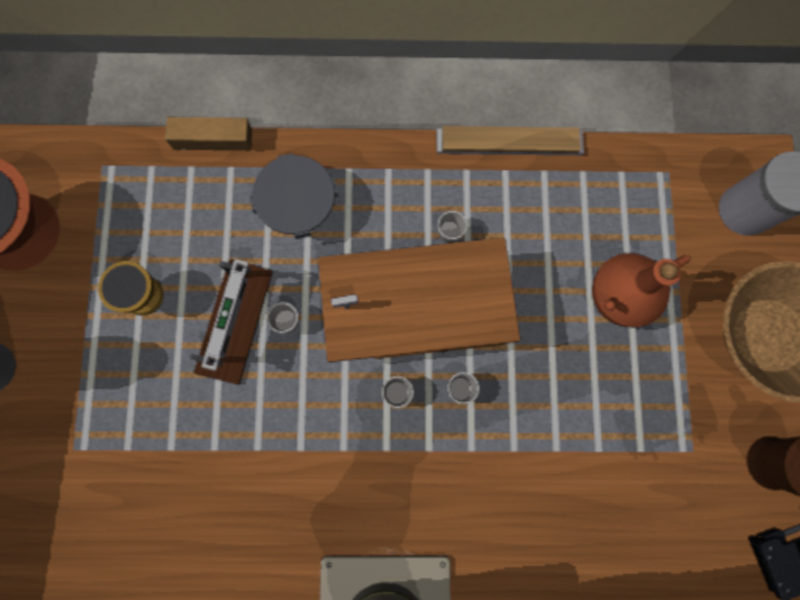

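View pics/scene0b.png

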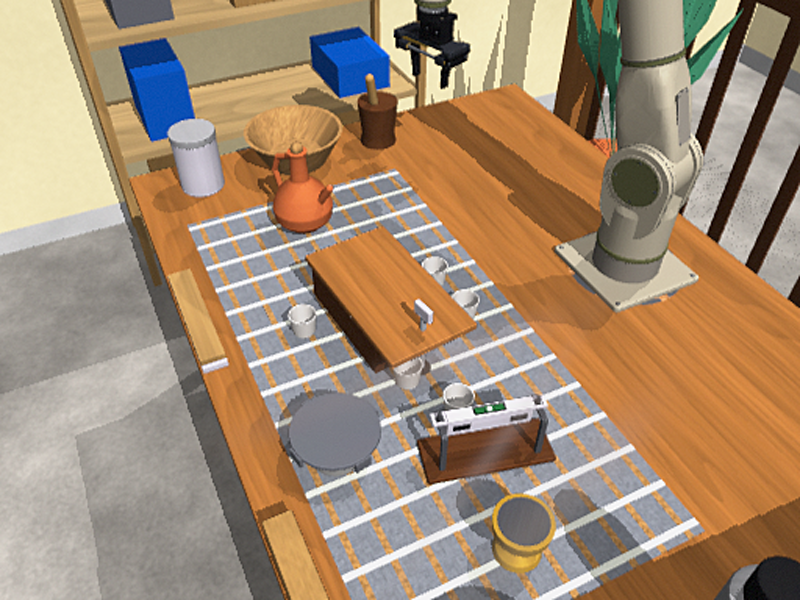

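The top view shows the level at about (224,314) in the 800 px picture, running from (240,263) to (209,368). The board's corners are near (319,256), (505,238), (519,342) and (328,361), and the wing is at (344,300). I'll measure these more precisely next.

```bash
cat > h.py <<'E'
import numpy as np,cv2,pickle
def ray(c,u,v):
    K,R,t=c["intrinsics"],np.array(c["R"]),np.array(c["t"])
    d=R.T@np.linalg.inv(K)@[u,v,1]; return -R.T@t,d
def at(c,u,v,z):
    o,d=ray(c,u,v); return o+d*(z-o[2])/d[2]
def proj(c,X):
    p=c["intrinsics"]@(c["R"]@np.array(X)+c["t"]); return p[:2]/p[2]
def tri(c1,p1,c2,p2):
    o1,d1=ray(c1,*p1);o2,d2=ray(c2,*p2)
    A=np.stack([d1,-d2],1); s=np.linalg.lstsq(A,o2-o1,rcond=None)[0]
    a,b=o1+s[0]*d1,o2+s[1]*d2; return (a+b)/2,np.linalg.norm(a-b)
E
python3 - <<'E'
from h import *
d=pickle.load(open("cams0.pkl","rb")); t=d["top"]; sc=d["scene"]
print("campos",ray(t,0,0)[0],ray(sc,0,0)[0])
k=.64
for n,(u,v),z in [("lvl end",(240,263),.111),("lvl end",(209,368),.111),("b1",(319,256),.114),("b2",(505,238),.123),("b3",(519,342),.123),("b4",(328,361),.114),("wingL",(332,301),.171),("wingR",(357,299),.171),
  ("cupA",(284,318),.048),("cupB",(452,226),.048),("cupC",(398,391),.048),("cupD",(463,388),.048),("burner",(127,287),.09),("bowl",(293,195),.07)]:
    print(n,np.round(at(t,u*k,v*k,z),4))
def comp(c,box,f):
    x0,y0,x1,y1=box; im=c["color"][y0:y1,x0:x1].astype(int); m=f(im[...,0],im[...,1],im[...,2])
    ys,xs=np.nonzero(m); return xs.mean()+x0,ys.mean()+y0,len(xs)
g=lambda r,g,b:(g>r+20)&(g>b+10)
vt=comp(t,(120,150,170,250),g); vs=comp(sc,(270,240,360,290),g); print("vial",vt,vs,tri(t,vt[:2],sc,vs[:2]),at(t,*vt[:2],.112))
w=lambda r,g,b:(r>150)&(b>150)&(g>150)
wt=comp(t,(208,182,234,202),w); ws=comp(sc,(260,188,280,206),w); print("wing",wt,ws,tri(t,wt[:2],sc,ws[:2]),at(t,*wt[:2],.171))
a=cv2.cvtColor(t["color"],cv2.COLOR_RGB2BGR)[140:245,115:255]
b=cv2.cvtColor(sc["color"],cv2.COLOR_RGB2BGR)[140:320,180:360]
o=np.zeros((600,800,3),np.uint8)
a=cv2.resize(a,(800,600))
cv2.imwrite("pics/crop_t.png",a)
cv2.imwrite("pics/crop_s.png",cv2.resize(b,(600,600),interpolation=cv2.INTER_CUBIC))
E
```

```text
campos [0.36816996 0.00313084 1.17052171] [0.9962444  0.87421698 1.06487209]
lvl end [0.6315 0.2622 0.111 ]
lvl end [0.4443 0.3056 0.111 ]
b1 [0.645  0.1213 0.114 ]
b2 [ 0.6792 -0.2125  0.123 ]
b3 [ 0.4915 -0.2314  0.123 ]
b4 [0.4573 0.1005 0.114 ]
wingL [0.5526 0.0911 0.171 ]
wingR [0.5564 0.0494 0.171 ]
cupA [0.5424 0.1905 0.048 ]
cupB [ 0.7245 -0.1259  0.048 ]
cupC [ 0.4088 -0.0226  0.048 ]
cupD [ 0.4148 -0.142   0.048 ]
burner [0.5904 0.4676 0.09  ]
bowl [0.7757 0.179  0.07  ]
vial (np.float64(143.35087719298247), np.float64(200.26315789473685), 57) (np.float64(312.6764705882353), np.float64(261.1470588235294), 68) (array([0.54047508, 0.28523647, 0.11245991]), np.float64(0.0005408377676633558)) [0.54076781 0.28519851 0.112     ]
wing (np.float64(219.8), np.float64(191.54285714285714), 35) (np.float64(271.7096774193548), np.float64(197.56451612903226), 62) (array([0.5550955 , 0.07381379, 0.16430741]), np.float64(0.004508335514061233)) [0.55571311 0.07207217 0.171     ]
```

View pics/crop_t.png

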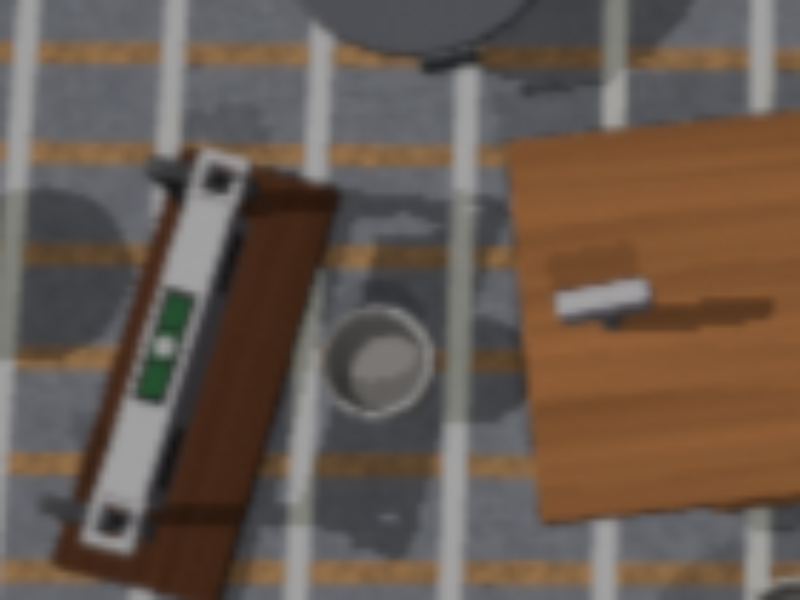

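The level's middle measures (0.5405, 0.2852) with its top at 0.112, and its x axis points at about -13°. The board's y axis is at 95.9° and the spot at (0.574, -0.115). The predicted screw position matches the triangulated wing at (0.555, 0.074). I'll start moving.

>>> {"api": "drive_tool", "payload": {
  "series": [
    [[2.6,3.9,1.0],7.4],
    [[2.6,3.9,1.0],7.4],
    [[2.6,3.9,1.0],7.4],
    [[2.6,3.9,1.0],7.4],
    [[2.6,3.9,1.0],7.4],
    [[2.6,3.9,1.0],7.4],
    [[2.6,3.9,1.0],7.4],
    [[2.6,3.9,1.0],7.4],
    [[2.6,3.9,1.0],7.4],
    [[2.6,3.9,1.0],7.4]
  ],
  "hand": 0,
  "newtons": 25
}}

```text
time: 1.4
ee_pos: [0.4564, -0.2022, 0.296]
eef_rot: [0.692, 0.722, -0.0, 0.0]
ft_force: [0.8, -0.5, 0.1]
width: 0.0869
grip_force: 0.0
```

>>> {"api": "drive_tool", "payload": {
  "series": [
    [[0.9,5.4,-0.5],8.3],
    [[0.9,5.4,-0.5],8.3],
    [[0.9,5.4,-0.5],8.3],
    [[0.9,5.4,-0.5],8.3],
    [[0.9,5.4,-0.5],8.3],
    [[0.9,5.4,-0.5],8.3],
    [[0.9,5.4,-0.5],8.3],
    [[0.9,5.4,-0.5],8.3],
    [[0.9,5.4,-0.5],8.3],
    [[0,0,0],0]
  ]
}}

```text
time: 2.65
ee_pos: [0.5349, 0.2872, 0.2492]
eef_rot: [0.109, 0.994, 0.001, -0.002]
ft_force: [-0.1, -1.0, -0.5]
width: 0.087
grip_force: 0.0
```

```bash
cat >> h.py <<'E'
def st(r):
    s=r.read_state(); q=s["eef_rot"]
    from scipy.spatial.transform import Rotation as Ro
    M=Ro.from_quat(q).as_matrix()
    print("t",round(float(s["time"]),2),"p",np.round(s["ee_pos"],4),"yawY",np.round(np.degrees(np.arctan2(M[1,1],M[0,1])),2),"tilt z",np.round(M[:,2],3),"F",np.round(s["ft_force"],1),"w",round(float(s["width"]),4),"g",round(float(s["grip_force"]),1),"q",np.round(s["joint_positions"],2))
    return s,M
E
python3 - <<'E'
from h import *
from bench import r,vision
s,M=st(r)
c=vision.camera("wrist"); pickle.dump((c,np.array(s["ee_pos"]),M),open("w1.pkl","wb"))
cv2.imwrite("pics/w1.png",cv2.cvtColor(c["color"],cv2.COLOR_RGB2BGR))
d=pickle.load(open("cams0.pkl","rb"))["top"]
a=at(d,115+218/5.714,140+178/5.714,.1075);b=at(d,115+114/5.714,140+520/5.714,.1075)
print(a,b,(a+b)/2,np.linalg.norm(a-b),np.degrees(np.arctan2(*(a-b)[1::-1])))
E
```

```text
t 2.65 p [0.5349 0.2872 0.2492] yawY 77.46 tilt z [-0.004  0.002 -1.   ] F [-0.1 -1.  -0.5] w 0.087 g 0.0 q [ 0.14  0.42 -0.95  1.39  0.33  1.51  0.56]
[0.624228   0.26388418 0.1075    ] [0.45680211 0.30419571 0.1075    ] [0.54051506 0.28403994 0.1075    ] 0.17221046980533616 -13.537568111840685
```

View pics/w1.png

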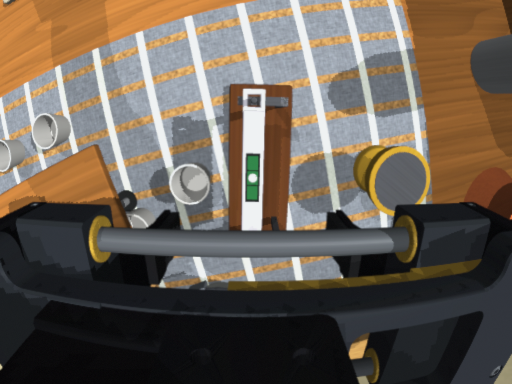

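The wrist view shows the level aligned vertically, with its vial at (252,178). The holes are 172.2 mm apart, which matches the given 172, and the angle is -13.5°. I'll lower partway and check.

>>> {"api": "drive_tool", "payload": {
  "series": [
    [[0.4,0.2,-1.5],-0.5],
    [[0,0,-2],0],
    [[0,0,-2],0],
    [[0,0,-2],0],
    [[0,0,-1.5],0],
    [[0,0,0],0],
    [[0,0,0],0],
    [[0,0,0],0],
    [[0,0,0],0],
    [[0,0,0],0]
  ]
}}

```text
time: 3.95
ee_pos: [0.541, 0.2846, 0.161]
eef_rot: [0.118, 0.993, 0.0, 0.0]
ft_force: [-0.3, 0.4, 0.0]
width: 0.087
grip_force: 0.0
```

```bash
python3 - <<'E'
from h import *
from bench import r,vision
s,M=st(r)
E
```

```text
t 3.95 p [0.541  0.2846 0.161 ] yawY 76.47 tilt z [ 0.  0. -1.] F [-0.3  0.4  0. ] w 0.087 g 0.0 q [ 0.13  0.47 -0.92  1.51  0.38  1.35  0.51]
```

>>> {"api": "drive_tool", "payload": {
  "series": [
    [[0,0,-1.5],0],
    [[0,0,-1.5],0],
    [[0,0,-1.5],0],
    [[0,0,-1.5],0],
    [[0,0,-1.0],0],
    [[0,0,-0.4],0],
    [[0,0,0],0],
    [[0,0,0],0],
    [[0,0,0],0],
    [[0,0,0],0]
  ]
}}

```text
time: 5.2
ee_pos: [0.541, 0.2845, 0.087]
eef_rot: [0.118, 0.993, 0.0, 0.0]
ft_force: [-0.2, 0.9, 0.3]
width: 0.0874
grip_force: 0.0
```

>>> {"api": "drive_tool", "payload": {
  "series": [
    [[0,0,0],0],
    [[0,0,0],0],
    [[0,0,0],0],
    [[0,0,0],0],
    [[0,0,0],0],
    [[0,0,0],0],
    [[0,0,0],0],
    [[0,0,0],0],
    [[0,0,0],0],
    [[0,0,0],0]
  ],
  "hand": 1,
  "newtons": 25
}}

```text
time: 6.45
ee_pos: [0.5409, 0.2845, 0.0868]
eef_rot: [0.118, 0.993, 0.0, 0.0]
ft_force: [-0.6, 0.7, -0.3]
width: 0.0019
grip_force: 0.0
```

The fingers closed to 1.9 mm, so they missed the level. I need to look.

```bash
python3 - <<'E'
from h import *
from bench import r,vision
s,M=st(r)
c=vision.camera("wrist"); d=vision.camera("scene")
a=cv2.cvtColor(c["color"],cv2.COLOR_RGB2BGR)[60:330,80:440]
b=cv2.cvtColor(d["color"],cv2.COLOR_RGB2BGR)[170:340,220:400]
pickle.dump(d,open("s2.pkl","wb"))
o=np.zeros((400,800,3),np.uint8); o[:300,:400]=cv2.resize(a,(400,300)); o[:378,400:]=cv2.resize(b,(400,378),interpolation=cv2.INTER_CUBIC)
cv2.imwrite("pics/m1.png",o)
E
```

```text
t 6.45 p [0.5409 0.2845 0.0868] yawY 76.46 tilt z [ 0.  0. -1.] F [-0.6  0.7 -0.3] w 0.0019 g 0.0 q [ 0.11  0.54 -0.89  1.59  0.44  1.22  0.47]
```

View pics/m1.png

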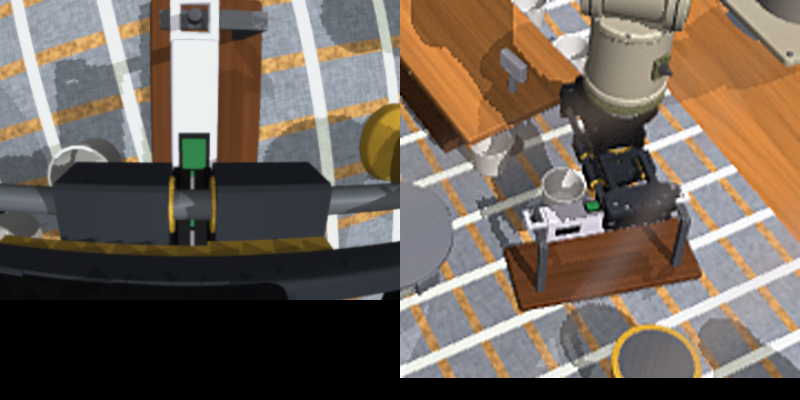

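The wrist view shows both pads (edges at about x=172 and x=214 in the left half) spread to the level's width, with the level between them. The readings of 1.9 mm and 0 N contradict that. I'll lift a small amount and check the wrist force and the picture.

>>> {"api": "drive_tool", "payload": {
  "series": [
    [[0,0,0.3],0],
    [[0,0,0.3],0],
    [[0,0,0.4],0],
    [[0,0,0],0],
    [[0,0,0],0],
    [[0,0,0],0],
    [[0,0,0],0],
    [[0,0,0],0],
    [[0,0,0],0],
    [[0,0,0],0]
  ]
}}

```text
time: 7.8
ee_pos: [0.5409, 0.2845, 0.0968]
eef_rot: [0.118, 0.993, 0.0, -0.0]
ft_force: [-0.2, -0.7, 0.4]
width: 0.0003
grip_force: 0.0
```

```bash
python3 - <<'E'
from h import *
from bench import r,vision
s,M=st(r)
c=vision.camera("wrist"); d=vision.camera("scene")
a=cv2.cvtColor(c["color"],cv2.COLOR_RGB2BGR)[60:330,80:440]
b=cv2.cvtColor(d["color"],cv2.COLOR_RGB2BGR)[240:310,265:355]
o=np.zeros((400,800,3),np.uint8); o[:300,:400]=cv2.resize(a,(400,300)); o[:311,400:]=cv2.resize(b,(400,311),interpolation=cv2.INTER_CUBIC)
cv2.imwrite("pics/m2.png",o)
E
```

```text
t 7.8 p [0.5409 0.2845 0.0968] yawY 76.47 tilt z [ 0.  0. -1.] F [-0.2 -0.7  0.4] w 0.0003 g 0.0 q [ 0.12  0.53 -0.89  1.58  0.43  1.24  0.48]
```

View pics/m2.png

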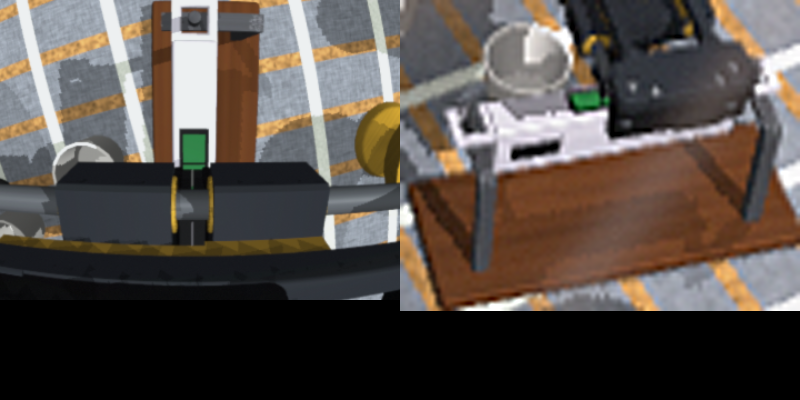

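The level stayed on its hooks: the prong is still in the hole and there is no load on the wrist. So the fingers really are shut, above or beside the level. I'll check the reported pose by reprojecting the known level points into the wrist and fixed cameras.

```bash
cat >> h.py <<'E'
def wproj(c,p,M,X):
    m=np.array(c["mount"]); T=M.T@(np.array(X)-p); k=m[:3,:3].T@(T-m[:3,3])
    th=np.arctan2(np.hypot(k[0],k[1]),k[2]); ph=np.arctan2(k[1],k[0]); K=c["intrinsics"]
    return np.array([K[0,2]+K[0,0]*th*np.cos(ph),K[1,2]+K[0,0]*th*np.sin(ph)])
E
python3 - <<'E'
from h import *
from bench import r,vision
d=pickle.load(open("cams0.pkl","rb"))
c,p,M=pickle.load(open("w1.pkl","rb"))
print("w1 pose",p,"pred vial",wproj(c,p,M,[.5405,.2849,.112]),"meas 252,178; hole",wproj(c,p,M,[.6242,.2639,.1075]),"meas 254,101")
print("cupA",wproj(c,p,M,[.5424,.1905,.048]),"meas 189,184; burner",wproj(c,p,M,[.5904,.4676,.09]),"meas 399,180")
print("TCP px",wproj(c,p,M,p),"tip",wproj(c,p,M,p+M[:,2]*.008))
s,M=st(r);p=np.array(s["ee_pos"])
c=vision.camera("wrist"); im=c["color"]
print("now vial",wproj(c,p,M,[.5405,.2849,.112]),"hole",wproj(c,p,M,[.6242,.2639,.1075]),"meas ~",(80+194*.9,60+18*.9),"TCP",wproj(c,p,M,p))
sc=vision.camera("scene");tp=vision.camera("top")
print("scene px tcp",proj(sc,p),"vial",proj(sc,[.5405,.2849,.112]))
print("top px tcp",proj(tp,p+[0,0,.2]))
b=cv2.cvtColor(sc["color"],cv2.COLOR_RGB2BGR)[170:300,240:390]; t2=cv2.cvtColor(tp["color"],cv2.COLOR_RGB2BGR)[130:260,90:240]
for im,o,cc in((b,(240,170),sc),(t2,(90,130),tp)):
    pass
o=np.hstack([cv2.resize(b,(400,347),interpolation=cv2.INTER_CUBIC),cv2.resize(t2,(400,347),interpolation=cv2.INTER_CUBIC)])
for cc,oo,dx in((sc,(240,170),0),(tp,(90,130),400)):
    for h in (0,.1): 
        u=(proj(cc,p+[0,0,h])-oo)*400/150; cv2.circle(o,(int(u[0])+dx,int(u[1])),4,(0,0,255),1)
cv2.imwrite("pics/m3.png",o)
E
```

```text
w1 pose [0.53492222 0.28716141 0.24923858] pred vial [252.01157214 177.45103812] meas 252,178; hole [250.19330743 245.61778536] meas 254,101
cupA [185.35473376 183.70172136] meas 189,184; burner [396.60433746 181.19661501] meas 399,180
TCP px [253.36177944 211.89981709] tip [253.335005   208.16798811]
t 7.9 p [0.5409 0.2844 0.0967] yawY 76.46 tilt z [-0.  0. -1.] F [0.2 0.3 0.7] w 0.0007 g 0.0 q [ 0.12  0.53 -0.89  1.58  0.43  1.24  0.48]
now vial [253.96756355 219.08960283] hole [252.70186372 321.77078407] meas ~ (254.6, 76.2) TCP [253.35498031 211.88667316]
scene px tcp [311.73116863 264.63461801] vial [312.48138781 261.15205264]
top px tcp [122.73062806 187.00139648]
```

View pics/m3.png

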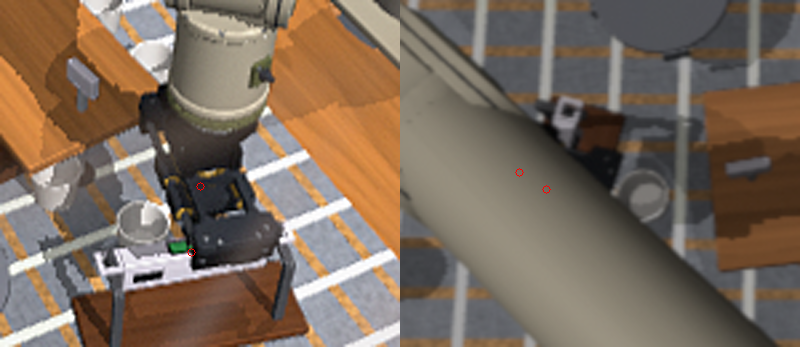

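```bash
python3 - <<'E'
from h import *
from bench import r,vision
from scipy.optimize import least_squares
u=np.array([np.cos(np.radians(-13.54)),np.sin(np.radians(-13.54)),0]); v0=np.array([.5405,.2847,.112])
c,p,M=pickle.load(open("w1.pkl","rb"))
H=v0-.086*u-[0,0,.002]
print("w1 hole",wproj(c,p,M,H),"meas 254,101 ; vial ends",wproj(c,p,M,v0-.0275*u),wproj(c,p,M,v0+.0275*u),"meas 153,202")
s,M=st(r);p=np.array(s["ee_pos"])
print("now hole",wproj(c,p,M,H),"meas 254.6,76; vial near end",wproj(c,p,M,v0-.0275*u),"meas 175")
for dz in (-.02,.02,.04): print(dz,wproj(c,p+[0,0,dz],M,H),wproj(c,p+[0,0,dz],M,v0-.0275*u))
c=vision.camera("wrist")
a=cv2.cvtColor(c["color"],cv2.COLOR_RGB2BGR)[160:300,160:340]
a=cv2.resize(a,(771,600),interpolation=cv2.INTER_CUBIC); cv2.imwrite("pics/m4.png",a)
E
```

```text
w1 hole [253.14652051 100.3882823 ] meas 254,101 ; vial ends [252.24647595 153.24103112] [251.44752291 200.91238459] meas 153,202
t 8.05 p [0.5409 0.2845 0.0968] yawY 76.47 tilt z [-0.  0. -1.] F [ 0.8 -0.3 -0.5] w 0.0005 g 0.0 q [ 0.12  0.53 -0.89  1.58  0.43  1.24  0.48]
now hole [253.60822156  77.83490068] meas 254.6,76; vial near end [253.62646997 176.07660134] meas 175
-0.02 [253.73654095  73.38397627] [253.7516868  183.95903817]
0.02 [253.50594564  81.39044425] [253.52559745 169.75137691]
0.04 [253.42253715  84.29532386] [253.44266997 164.56776266]
```

View pics/m4.png

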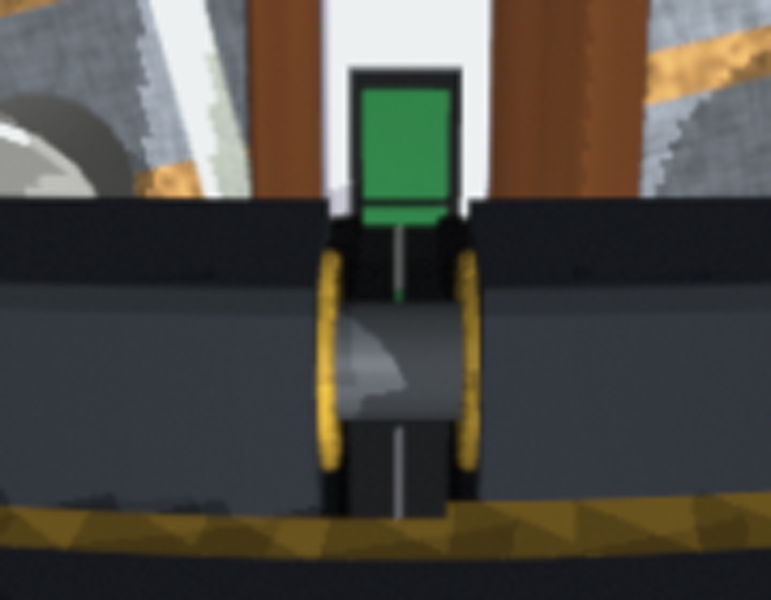

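```bash
python3 - <<'E'
from h import *
from bench import r,vision
print("overhang",r.finger_overhang,[a for a in dir(r) if a[0]!='_'])
c=pickle.load(open("w1.pkl","rb"))[0]
I=np.eye(3);z=np.zeros(3)
for h in (-.04,-.03,-.02,-.015,-.01,0,.008): print(h,wproj(c,z,I,[.0095,.0,h]),wproj(c,z,I,[.0095,.012,h])[0])
E
```

```text
overhang 0.008 ['PlanningError', 'close_job', 'finger_overhang', 'read_state']
-0.04 [253.53959645 219.50106684] 275.88195612815275
-0.03 [253.48858318 213.33625349] 274.5784898469728
-0.02 [253.44280578 207.82292896] 273.40817906665217
-0.015 [253.42164434 205.28023186] 272.86698944251276
-0.01 [253.40152543 202.86626086] 272.3523533087166
0 [253.36413094 198.38837832] 271.39554073045184
0.008 [253.33666832 195.10713538] 270.6926383382855
```

The pose is right, but both wrist pictures put the real fingertips about 28 mm behind the reported TCP, not 8 mm ahead of it. So the fingers shut just above the level's top. I'll open, go lower by that amount and regrip, watching the force.

>>> {"api": "drive_tool", "payload": {
  "series": [
    [[0,0,0],0],
    [[0,0,0],0],
    [[0,0,0],0],
    [[0,0,0],0],
    [[0,0,0],0],
    [[0,0,0],0],
    [[0,0,-0.5],0],
    [[0,0,-0.5],0],
    [[0,0,0],0],
    [[0,0,0],0]
  ],
  "hand": 0
}}

```text
time: 9.35
ee_pos: [0.5409, 0.2845, 0.0868]
eef_rot: [0.118, 0.993, 0.0, -0.0]
ft_force: [0.5, -0.5, 0.8]
width: 0.0853
grip_force: 0.0
```

>>> {"api": "drive_tool", "payload": {
  "series": [
    [[0,0,-0.5],0],
    [[0,0,-0.5],0],
    [[0,0,-0.5],0],
    [[0,0,-0.5],0],
    [[0,0,-0.4],0],
    [[0,0,0],0],
    [[0,0,0],0],
    [[0,0,0],0],
    [[0,0,0],0],
    [[0,0,0],0]
  ]
}}

```text
time: 10.6
ee_pos: [0.5409, 0.2845, 0.0628]
eef_rot: [0.118, 0.993, 0.0, 0.0]
ft_force: [-0.1, 0.5, 0.5]
width: 0.0872
grip_force: 0.0
```

>>> {"api": "drive_tool", "payload": {
  "series": [
    [[0,0,0],0],
    [[0,0,0],0],
    [[0,0,0],0],
    [[0,0,0],0],
    [[0,0,0],0],
    [[0,0,0],0],
    [[0,0,0],0],
    [[0,0,0],0],
    [[0,0,0],0],
    [[0,0,0],0]
  ],
  "hand": 1,
  "newtons": 25
}}

```text
time: 11.85
ee_pos: [0.5409, 0.2846, 0.0628]
eef_rot: [0.118, 0.993, 0.0, -0.0]
ft_force: [0.6, 1.3, 0.3]
width: 0.0235
grip_force: 25.0
```

This time it is gripped: 23.5 mm opening at 25 N. I'll lift straight up.

>>> {"api": "drive_tool", "payload": {
  "series": [
    [[0,0,0.5],0],
    [[0,0,0.5],0],
    [[0,0,1],0],
    [[0,0,1.5],0],
    [[0,0,2],0],
    [[0,0,2],0],
    [[0,0,2],0],
    [[0,0,2],0],
    [[0,0,1.5],0],
    [[0,0,0],0]
  ],
  "newtons": 35
}}

```text
time: 13.1
ee_pos: [0.5413, 0.2849, 0.194]
eef_rot: [0.118, 0.993, 0.001, 0.001]
ft_force: [-0.9, 1.1, -3.3]
width: 0.0242
grip_force: 35.0
```

```bash
python3 - <<'E'
from h import *
from bench import r,vision
s,M=st(r)
c=vision.camera("wrist"); d=vision.camera("scene")
a=cv2.cvtColor(c["color"],cv2.COLOR_RGB2BGR)[20:290,80:440]
b=cv2.cvtColor(d["color"],cv2.COLOR_RGB2BGR)[170:340,220:400]
o=np.zeros((400,800,3),np.uint8); o[:300,:400]=cv2.resize(a,(400,300)); o[:378,400:]=cv2.resize(b,(400,378),interpolation=cv2.INTER_CUBIC)
cv2.imwrite("pics/m5.png",o)
pickle.dump((c,np.array(s["ee_pos"]),M),open("w5.pkl","wb"))
E
```

```text
t 13.1 p [0.5413 0.2849 0.194 ] yawY 76.47 tilt z [ 0.002  0.001 -1.   ] F [-0.9  1.1 -3.3] w 0.0242 g 35.0 q [ 0.14  0.45 -0.93  1.47  0.36  1.4   0.53]
```

View pics/m5.png

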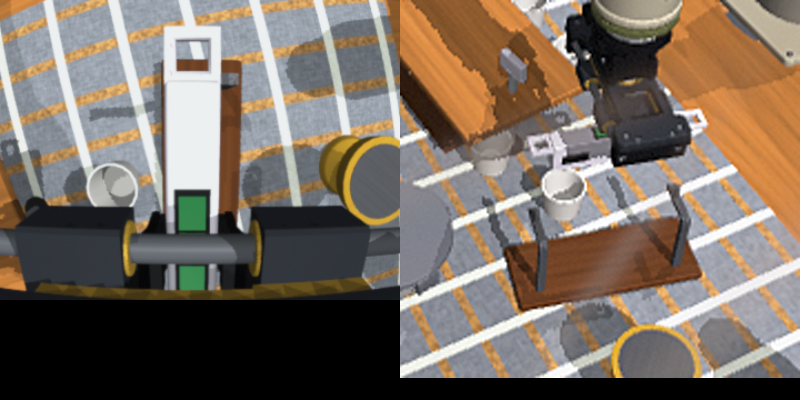

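The level is off its hooks and held, with about 3 N of load and no visible tilt. Next I'll carry it to the board.

>>> {"api": "drive_tool", "payload": {
  "series": [
    [[0.1,-1.5,0.5],-3],
    [[0.2,-2.5,0.5],-5],
    [[0.2,-3,0.5],-5],
    [[0.3,-3,0.5],-5],
    [[0.3,-3,0],-5],
    [[0.3,-3,0],-5],
    [[0.3,-3,0],-5],
    [[0.3,-3,0],-5],
    [[0.3,-3,0],-5],
    [[0.2,-3,0],-5]
  ]
}}

```text
time: 14.45
ee_pos: [0.566, 0.0024, 0.2127]
eef_rot: [0.514, 0.858, 0.0, -0.0]
ft_force: [0.3, 1.0, -2.5]
width: 0.0233
grip_force: 35.0
```

>>> {"api": "drive_tool", "payload": {
  "series": [
    [[0.2,-3,0],-5],
    [[0.2,-3,0],-5],
    [[0.2,-3,0],-5],
    [[0.2,-2,0],-5],
    [[0,-1,0],-2.6],
    [[0,0,0],0],
    [[0,0,0],0],
    [[0,0,0],0],
    [[0,0,0],0],
    [[0,0,0],0]
  ]
}}

```text
time: 15.7
ee_pos: [0.5739, -0.1153, 0.2128]
eef_rot: [0.67, 0.743, 0.0, 0.0]
ft_force: [0.7, -0.4, -3.0]
width: 0.0239
grip_force: 35.0
```

```bash
python3 - <<'E'
from h import *
from bench import r,vision
s,M=st(r)
E
```

```text
t 15.7 p [ 0.5739 -0.1153  0.2128] yawY 5.89 tilt z [ 0.  0. -1.] F [ 0.7 -0.4 -3. ] w 0.0239 g 35.0 q [ 0.62  0.29 -0.61  1.52  0.17  1.38  0.1 ]
```

>>> {"api": "drive_tool", "payload": {
  "series": [
    [[0,0,-2],0],
    [[0,0,-2],0],
    [[0,0,-2],0],
    [[0,0,-1.5],0],
    [[0,0,-1],0],
    [[0,0,-0.6],0],
    [[0,0,-0.3],0],
    [[0,0,0],0],
    [[0,0,0],0],
    [[0,0,0],0]
  ]
}}

```text
time: 16.95
ee_pos: [0.5741, -0.1156, 0.1191]
eef_rot: [0.67, 0.742, 0.0, 0.0]
ft_force: [0.5, 0.8, -3.3]
width: 0.0236
grip_force: 35.0
```

>>> {"api": "drive_tool", "payload": {
  "series": [
    [[0,0,-0.2],0],
    [[0,0,0],0],
    [[0,0,-0.1],0],
    [[0,0,0],0],
    [[0,0,0],0],
    [[0,0,0],0],
    [[0,0,0],0],
    [[0,0,0],0],
    [[0,0,0],0],
    [[0,0,0],0]
  ]
}}

```text
time: 18.2
ee_pos: [0.5739, -0.1156, 0.1158]
eef_rot: [0.67, 0.742, 0.0, 0.0]
ft_force: [-0.5, 0.2, -3.4]
width: 0.0237
grip_force: 35.0
```

>>> {"api": "drive_tool", "payload": {
  "series": [
    [[0,0,-0.2],0],
    [[0,0,0],0],
    [[0,0,-0.2],0],
    [[0,0,0],0],
    [[0,0,-0.1],0],
    [[0,0,0],0],
    [[0,0,0],0],
    [[0,0,0],0],
    [[0,0,0],0],
    [[0,0,0],0]
  ]
}}

```text
time: 19.45
ee_pos: [0.5739, -0.1155, 0.1108]
eef_rot: [0.67, 0.742, 0.0, 0.0]
ft_force: [0.2, 0.1, -2.9]
width: 0.0239
grip_force: 35.0
```

>>> {"api": "drive_tool", "payload": {
  "series": [
    [[0,0,-0.1],0],
    [[0,0,0],0],
    [[0,0,-0.1],0],
    [[0,0,0],0],
    [[0,0,0],0],
    [[0,0,0],0],
    [[0,0,0],0],
    [[0,0,0],0],
    [[0,0,0],0],
    [[0,0,0],0]
  ]
}}

```text
time: 20.7
ee_pos: [0.5741, -0.1152, 0.1089]
eef_rot: [0.67, 0.742, 0.0, 0.0]
ft_force: [-1.5, 4.2, 5.5]
width: 0.024
grip_force: 35.0
```

Contact with the board at +5.5 N, so I'll release and rise a little.

>>> {"api": "drive_tool", "payload": {
  "series": [
    [[0,0,0.1],0],
    [[0,0,0],0],
    [[0,0,0],0],
    [[0,0,0],0],
    [[0,0,0],0],
    [[0,0,0],0],
    [[0,0,0],0],
    [[0,0,0],0],
    [[0,0,0.5],0],
    [[0,0,0.5],0]
  ],
  "hand": 0
}}

```text
time: 21.95
ee_pos: [0.574, -0.1155, 0.1203]
eef_rot: [0.67, 0.742, 0.0, 0.0]
ft_force: [0.7, 0.3, -0.0]
width: 0.087
grip_force: 0.0
```

>>> {"api": "drive_tool", "payload": {
  "series": [
    [[0,0,1],0],
    [[0,0,2],0],
    [[0,0,2],0],
    [[0,0,2],0],
    [[0,0,2],0],
    [[0,0,2],0],
    [[0,0,0],0],
    [[0,0,0],0],
    [[0,0,0],0],
    [[0,0,0],0]
  ]
}}

```text
time: 23.2
ee_pos: [0.5737, -0.1155, 0.2292]
eef_rot: [0.67, 0.742, -0.0, -0.0]
ft_force: [-0.5, -0.4, -0.4]
width: 0.0875
grip_force: 0.0
```

```bash
cat >> h.py <<'E'
def comp(im,box,f):
    x0,y0,x1,y1=box; im=im[y0:y1,x0:x1].astype(int); m=f(im[...,0],im[...,1],im[...,2])
    ys,xs=np.nonzero(m)
    return (None if len(xs)==0 else (round(xs.mean()+x0,1),round(ys.mean()+y0,1),xs.min()+x0,xs.max()+x0,ys.min()+y0,ys.max()+y0,len(xs)))
E
python3 - <<'E'
from h import *
from bench import r,vision
s,M=st(r); p=np.array(s["ee_pos"])
c=vision.camera("wrist"); pickle.dump((c,p,M),open("w6.pkl","wb")); sc=vision.camera("scene"); pickle.dump(sc,open("s6.pkl","wb"))
print("pred vial wrist",wproj(c,p,M,[.574,-.1153,.16]),"scene",proj(sc,[.574,-.1153,.16]),"screw wrist",wproj(c,p,M,[.555,.074,.171]))
g=lambda r,g,b:(g>r+20)&(g>b+10)
print(comp(c["color"],(150,60,350,250),g)); u=proj(sc,[.574,-.1153,.16]).astype(int)
print(comp(sc["color"],(u[0]-40,u[1]-40,u[0]+40,u[1]+40),g))
b=cv2.resize(cv2.cvtColor(c["color"],cv2.COLOR_RGB2BGR),(800,600),interpolation=cv2.INTER_CUBIC); cv2.imwrite("pics/w6.png",b)
E
```

```text
t 23.2 p [ 0.5737 -0.1155  0.2292] yawY 5.87 tilt z [-0.001  0.    -1.   ] F [-0.5 -0.4 -0.4] w 0.0875 g 0.0 q [ 0.62  0.29 -0.61  1.49  0.17  1.41  0.1 ]
pred vial wrist [252.99876883 186.23683383] scene [237.24147802 161.41712589] screw wrist [253.40261724 -26.0887205 ]
(np.float64(253.0), np.float64(183.2), np.int64(246), np.int64(260), np.int64(157), np.int64(212), 748)
(np.float64(238.1), np.float64(162.8), np.int64(233), np.int64(243), np.int64(158), np.int64(167), 38)
```

View pics/w6.png

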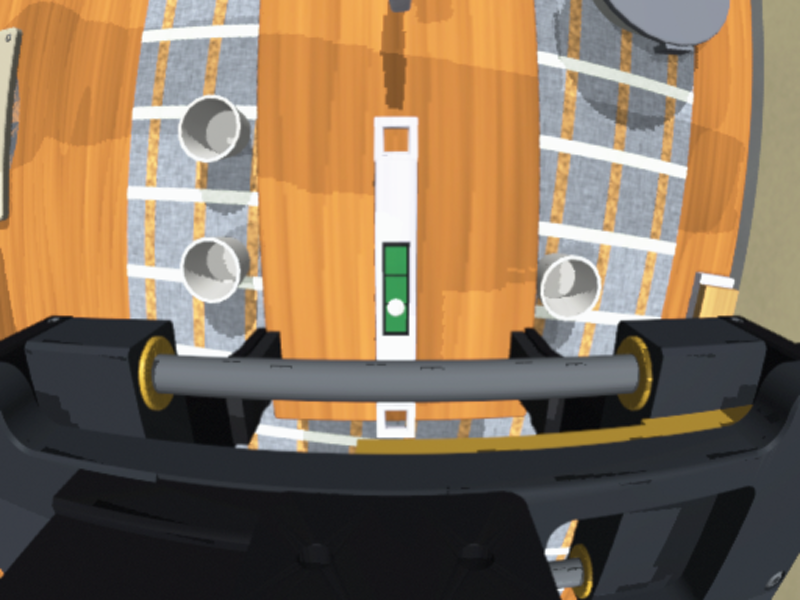

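The view shows the level lying along the middle of the board. The vial is at (395,287) and the bubble at (395,308), towards the high back end, as expected. I'll measure the bubble's offset numerically while moving over the screw.

>>> {"api": "drive_tool", "payload": {
  "series": [
    [[-0.2,2,0],0],
    [[-0.2,3,0],0],
    [[-0.3,3,0],0],
    [[-0.3,3,0],0],
    [[-0.3,3,0],0],
    [[-0.3,3,0],0],
    [[-0.2,1.9,0],0],
    [[0,0,0],0],
    [[0,0,0],0],
    [[0,0,0],0]
  ]
}}

```text
time: 24.55
ee_pos: [0.5561, 0.0721, 0.2296]
eef_rot: [0.671, 0.742, -0.0, 0.0]
ft_force: [0.2, 0.6, -0.0]
width: 0.0869
grip_force: 0.0
```

```bash
cat >> h.py <<'E'
def wray_at(c,p,M,u,v,z):
    K=c["intrinsics"]; m=np.array(c["mount"]); x,y=u-K[0,2],v-K[1,2]; th=np.hypot(x,y)/K[0,0]; ph=np.arctan2(y,x)
    k=np.array([np.sin(th)*np.cos(ph),np.sin(th)*np.sin(ph),np.cos(th)])
    d=M@m[:3,:3]@k; o=p+M@m[:3,3]; return o+d*(z-o[2])/d[2]
E
python3 - <<'E'
from h import *
from bench import r,vision
c,p,M=pickle.load(open("w6.pkl","rb"))
im=c["color"].astype(int); 
col=im[150:218,248:258].mean(1).round().astype(int)   # along the vial
print([ (150+i,*x) for i,x in enumerate(col.tolist())][0:66:1])
g=lambda r,g,b:(g>r+20)&(g>b+10)
mid=wray_at(c,p,M,253,157,.159),wray_at(c,p,M,253,212,.159)
print("vial ends",mid)
s,M=st(r);p=np.array(s["ee_pos"])
c=vision.camera("wrist"); pickle.dump((c,p,M),open("w7.pkl","wb"))
print("pred wing px",[wproj(c,p,M,X).round(1) for X in ([.5526,.0911,.171],[.5564,.0494,.171],[.555,.0738,.171])])
w=lambda r,g,b:(abs(r-b)<25)&(r>140)
m=(lambda q:w(q[...,0],q[...,1],q[...,2]))(c["color"].astype(int))[140:215,190:320]
n,l,stt,cen=cv2.connectedComponentsWithStats(m.astype(np.uint8))
for i in range(1,n):
    if stt[i,4]>40: 
        ys,xs=np.nonzero(l==i); rc=cv2.minAreaRect(np.stack([xs+190,ys+140],1).astype(np.float32)); print(stt[i],np.round(rc[0],1),np.round(rc[1],1),round(rc[2],1))
E
```

```text
[(150, 251, 252, 252), (151, 251, 252, 252), (152, 251, 252, 252), (153, 249, 250, 251), (154, 202, 205, 209), (155, 93, 95, 98), (156, 46, 49, 50), (157, 46, 76, 57), (158, 56, 136, 80), (159, 60, 155, 89), (160, 60, 157, 89), (161, 60, 157, 88), (162, 60, 157, 88), (163, 60, 157, 88), (164, 60, 157, 88), (165, 60, 157, 88), (166, 60, 156, 88), (167, 60, 157, 88), (168, 60, 157, 88), (169, 59, 156, 88), (170, 59, 155, 88), (171, 59, 155, 87), (172, 59, 155, 87), (173, 59, 154, 87), (174, 58, 151, 85), (175, 52, 115, 71), (176, 47, 89, 61), (177, 55, 137, 79), (178, 58, 153, 86), (179, 58, 154, 87), (180, 58, 155, 87), (181, 58, 154, 86), (182, 58, 155, 86), (183, 58, 155, 86), (184, 58, 155, 86), (185, 58, 155, 86), (186, 58, 155, 86), (187, 58, 155, 87), (188, 58, 154, 86), (189, 58, 155, 86), (190, 67, 158, 93), (191, 119, 187, 138), (192, 189, 221, 198), (193, 227, 238, 230), (194, 238, 241, 240), (195, 247, 249, 248), (196, 249, 250, 250), (197, 248, 250, 249), (198, 244, 247, 245), (199, 236, 242, 238), (200, 212, 228, 216), (201, 160, 198, 170), (202, 93, 166, 113), (203, 62, 156, 89), (204, 58, 155, 87), (205, 58, 155, 87), (206, 58, 155, 87), (207, 58, 155, 86), (208, 58, 155, 87), (209, 58, 155, 87), (210, 58, 155, 86), (211, 56, 149, 84), (212, 44, 85, 56), (213, 39, 45, 44), (214, 106, 109, 111), (215, 243, 246, 246)]
vial ends (array([ 0.57131593, -0.08909852,  0.159     ]), array([ 0.57652923, -0.13995285,  0.159     ]))
t 24.55 p [0.5561 0.0721 0.2296] yawY 5.75 tilt z [-0. -0. -1.] F [ 0.2  0.6 -0. ] w 0.0869 g 0.0 q [ 0.4   0.25 -0.72  1.55  0.16  1.4  -0.23]
pred wing px [array([250.6, 167.4]), array([250.3, 214.1]), array([251.4, 187.4])]
[ 54  21  17  52 671] [251.6 186.5] [51.6 13.3] 84.8
```

The bubble is about 10.5 mm off towards the back, so the screw needs roughly 1.6 rad clockwise. The wing is centred at about (0.555, 0.0745) with its long axis near 101°. I'll align, descend and grip it.

>>> {"api": "drive_tool", "payload": {
  "series": [
    [[-0.1,0.2,-1],5],
    [[0,0,-2],0],
    [[0,0,-2],0],
    [[0,0,-2],0],
    [[0,0,-1.5],0],
    [[0,0,-1],0],
    [[0,0,-1],0],
    [[0,0,-0.4],0],
    [[0,0,0],0],
    [[0,0,0],0]
  ]
}}

```text
time: 25.85
ee_pos: [0.5552, 0.0756, 0.1212]
eef_rot: [0.637, 0.771, 0.0, 0.0]
ft_force: [-0.1, 0.4, -0.1]
width: 0.0874
grip_force: 0.0
```

>>> {"api": "drive_tool", "payload": {
  "series": [
    [[0,0,0],0],
    [[0,0,0],0],
    [[0,0,0],0],
    [[0,0,0],0],
    [[0,0,0],0],
    [[0,0,0],0],
    [[0,0,0],0],
    [[0,0,0],0],
    [[0,0,0],0],
    [[0,0,0],0]
  ],
  "hand": 1,
  "newtons": 30
}}

```text
time: 27.1
ee_pos: [0.555, 0.0755, 0.1208]
eef_rot: [0.637, 0.771, 0.0, 0.0]
ft_force: [1.4, -0.1, -0.4]
width: 0.0119
grip_force: 30.0
```

```bash
python3 - <<'E'
from h import *
from bench import r,vision
s,M=st(r); print(s["torque"])
E
```

```text
t 27.1 p [0.555  0.0755 0.1208] yawY 10.87 tilt z [ 0.  0. -1.] F [ 1.4 -0.1 -0.4] w 0.0119 g 30.0 q [ 0.39  0.33 -0.72  1.7   0.23  1.2  -0.2 ]
[-0.0235979  -0.21398314  0.13396873]
```

Gripped at 11.9 mm. Now turning clockwise 92°.

>>> {"api": "drive_tool", "payload": {
  "series": [
    [[0,0,0],-5],
    [[0,0,0],-7],
    [[0,0,0],-7],
    [[0,0,0],-7],
    [[0,0,0],-7],
    [[0,0,0],-7],
    [[0,0,0],-7],
    [[0,0,0],-7],
    [[0,0,0],-7],
    [[0,0,0],-7]
  ],
  "newtons": 45
}}

```text
time: 28.35
ee_pos: [0.558, 0.0742, 0.1209]
eef_rot: [0.96, 0.28, 0.003, 0.001]
ft_force: [17.5, -2.9, -10.9]
width: 0.0116
grip_force: 45.0
```

>>> {"api": "drive_tool", "payload": {
  "series": [
    [[0,0,0],-7],
    [[0,0,0],-7],
    [[0,0,0],-6],
    [[0,0,0],-4],
    [[0,0,0],0],
    [[0,0,0],0],
    [[0,0,0],0],
    [[0,0,0],0],
    [[0,0,0],0],
    [[0,0,0],0]
  ]
}}

```text
time: 29.6
ee_pos: [0.5585, 0.073, 0.1209]
eef_rot: [0.997, 0.076, 0.003, 0.001]
ft_force: [17.9, -5.0, -12.3]
width: 0.0114
grip_force: 45.0
```

```bash
python3 - <<'E'
from h import *
from bench import r,vision
s,M=st(r); p=np.array(s["ee_pos"]); print(np.round(s["torque"],2))
c,p6,M6=pickle.load(open("w6.pkl","rb"))
for v in (157,175.6,184.5,196,212.4): print(v,wray_at(c,p6,M6,253,v,.159).round(4))
c=vision.camera("wrist"); 
print("vial px in wrist now",[wproj(c,p,M,X).round(1) for X in ([.5713,-.0891,.16],[.574,-.1145,.16],[.5765,-.14,.16])])
sc=vision.camera("scene"); s6=pickle.load(open("s6.pkl","rb"))
for q in (s6,sc):
    u=proj(q,[.574,-.1145,.16]).astype(int); I=q["color"][u[1]-8:u[1]+9,u[0]-9:u[0]+10].astype(int)
    sat=(I[...,1]-I[...,0]); print(u); print("\n".join(" ".join("%4d"%x for x in row) for row in sat))
E
```

```text
t 29.6 p [0.5585 0.073  0.1209] yawY -81.3 tilt z [ 0.007 -0.001 -1.   ] F [ 17.9  -5.  -12.3] w 0.0114 g 45.0 q [ 0.2   0.29 -0.49  1.71  0.15  1.18 -1.74]
[-1.11 -3.9  -0.06]
157 [ 0.5713 -0.0891  0.159 ]
175.6 [ 0.573  -0.1058  0.159 ]
184.5 [ 0.5739 -0.1139  0.159 ]
196 [ 0.575  -0.1247  0.159 ]
212.4 [ 0.5766 -0.1403  0.159 ]
vial px in wrist now [array([480.8, 240.3]), array([502.2, 238.7]), array([520.6, 237.4])]
[237 161]
  -1   -1    0    1    6    5  -62  -87  -82  -79  -74  -69  -71  -75  -76  -76  -74  -74  -72
  -1   -2   -1    0    2    5    4  -82  -87  -85  -77  -73  -72  -74  -75  -76  -75  -76  -77
   0   -1    0    0    0    2    0    3  -79  -89  -83  -82  -75  -71  -73  -75  -76  -76  -77
  -2    0   -1    0    0    0    0    2    0  -95  -85  -83  -80  -72  -71  -71  -76  -76  -76
  -5    0    0    0   -4   -6    2   12    2  -24  -92  -84  -82  -81  -76  -72  -69  -74  -77
  -5   -7    0   -4   10   55   91   89   56   -1  -49  -92  -83  -81  -76  -74  -71  -72  -77
  -5   -2   -4   -1   -1   72   87   41   27   40  -19  -46  -90  -82  -82  -79  -77  -71  -73
 
[... 1873 characters left out ...]
   80  -14   -3    1    2    6    0
   1   -2   -4   -3   -5   -2   -4   -5    1   61   88   78   90  -11   -1   -1    2    3    2
   3   -3   -3   -1   -1   -2   -4   -5  -10    1   69   94   88   30   -4    1    1    6    5
  -7    2   -2   -4   -6   -2   -3   -4   -5  -11   -2   66   95   46   -8   -6   -4    2    4
 -35  -16    1   -4   -1   -3   -6   -3   -3   -8  -11   -2   41   -3   -2    1    1    1    4
 -39  -33  -13    0   -2   -1   -3   -3   -2   -2   -5   -7   -9  -12   -5    3    1   -3    1
 -39  -39  -30   -9    0   -1   -2   -5   -3   -4   -5   -4   -6   -8   -4    0    2    1    4
 -40  -38  -38  -30  -12   -2   -1   -3   -3   -4   -3   -4   -4   -6   -4    0   -4    2   -1
```

The scene camera shows the bubble close to the middle now. I'll release the wing, rise, and return to the viewing pose over the level to measure it.

>>> {"api": "drive_tool", "payload": {
  "series": [
    [[0,0,0],0],
    [[0,0,0],0],
    [[0,0,0],0],
    [[0,0,0],0],
    [[0,0,0],0],
    [[0,0,0],0],
    [[0,0,1],0],
    [[0,0,2],0],
    [[0,0,2],0],
    [[0,0,2],0]
  ],
  "hand": 0
}}

```text
time: 30.95
ee_pos: [0.555, 0.0755, 0.1922]
eef_rot: [0.997, 0.077, 0.0, 0.0]
ft_force: [0.5, 0.4, -0.5]
width: 0.0867
grip_force: 0.0
```

>>> {"api": "drive_tool", "payload": {
  "series": [
    [[0.2,-1,2],7],
    [[0.2,-2,2],10],
    [[0.2,-2,0],10],
    [[0.2,-2,0],10],
    [[0.2,-2,0],10],
    [[0.2,-2,0],10],
    [[0.2,-2,0],10],
    [[0.2,-2,0],10],
    [[0.2,-2,0],10],
    [[0,-2,0],0]
  ]
}}

```text
time: 32.2
ee_pos: [0.573, -0.1153, 0.2314]
eef_rot: [0.67, 0.742, 0.0, 0.0]
ft_force: [0.5, -0.1, 0.0]
width: 0.0869
grip_force: 0.0
```

```bash
cat > bub.py <<'E'
from h import *
from bench import r,vision
s,M=st(r); p=np.array(s["ee_pos"])
c=vision.camera("wrist"); im=c["color"].astype(int)
P=lambda t:wproj(c,p,M,np.array([.5739,-.1145,.160])+t*np.array([-.102,.995,0]))
ts=np.arange(-.040,.0401,.0005)
v=[]
for t in ts:
    u=P(t); x,y=int(round(u[0])),int(round(u[1])); v.append(im[y,x-2:x+3].mean(0) if 3<x<508 and 0<=y<384 else [0,0,0])
v=np.array(v); green=v[:,1]-v[:,0]>40
white=(v.min(1)>150)
g=ts[green]; print("green",g.min()*1e3,g.max()*1e3)
inn=(ts>g.min())&(ts<g.max()); b=ts[inn&white]; d=ts[inn&(v[:,1]<115)]
print("bubble",b.min()*1e3,b.max()*1e3,"-> offset from vial centre mm",(b.mean()-(g.min()+g.max())/2)*1e3,"dark lines",d*1e3)
E
python3 bub.py
```

```text
t 32.2 p [ 0.573  -0.1153  0.2314] yawY 5.81 tilt z [ 0.001  0.    -1.   ] F [ 0.5 -0.1  0. ] w 0.0869 g 0.0 q [ 0.56  0.27 -0.53  1.5   0.14  1.41  0.12]
green -29.999999999999993 20.500000000000053
bubble -9.499999999999973 3.469446951953614e-14 -> offset from vial centre mm -1.734723475976807e-15 dark lines [-29.5 -13.5 -13.  -12.5 -12.    3.5   4.    4.5   5. ]
```

The bubble is 0.5 mm from centre between lines at -12.75 and +4.25 mm. Next I'll close the fingers and press down on the middle of the level.

>>> {"api": "drive_tool", "payload": {
  "series": [
    [[0.1,-0.3,-1],0],
    [[0,0,-2],0],
    [[0,0,-2],0],
    [[0,0,-1.5],0],
    [[0,0,0],0],
    [[0,0,0],0],
    [[0,0,0],0],
    [[0,0,0],0],
    [[0,0,0],0],
    [[0,0,0],0]
  ],
  "hand": 1,
  "newtons": 10
}}

```text
time: 33.5
ee_pos: [0.574, -0.1175, 0.1659]
eef_rot: [0.67, 0.742, 0.0, 0.0]
ft_force: [0.2, -0.3, 0.1]
width: 0.0016
grip_force: 0.0
```

>>> {"api": "drive_tool", "payload": {
  "series": [
    [[0,0,-1],0],
    [[0,0,-1],0],
    [[0,0,0],0],
    [[0,0,0],0],
    [[0,0,0],0],
    [[0,0,0],0],
    [[0,0,0],0],
    [[0,0,0],0],
    [[0,0,0],0],
    [[0,0,0],0]
  ]
}}

```text
time: 34.75
ee_pos: [0.5739, -0.1175, 0.1458]
eef_rot: [0.67, 0.742, 0.0, 0.0]
ft_force: [-0.0, 0.4, 0.5]
width: 0.0005
grip_force: 0.0
```

>>> {"api": "drive_tool", "payload": {
  "series": [
    [[0,0,-0.2],0],
    [[0,0,0],0],
    [[0,0,-0.2],0],
    [[0,0,0],0],
    [[0,0,-0.1],0],
    [[0,0,0],0],
    [[0,0,0],0],
    [[0,0,0],0],
    [[0,0,0],0],
    [[0,0,0],0]
  ]
}}

```text
time: 36.0
ee_pos: [0.5739, -0.1175, 0.1408]
eef_rot: [0.67, 0.742, 0.0, 0.0]
ft_force: [1.1, -0.3, 0.2]
width: 0.0003
grip_force: 0.0
```

>>> {"api": "drive_tool", "payload": {
  "series": [
    [[0,0,-0.2],0],
    [[0,0,0],0],
    [[0,0,-0.2],0],
    [[0,0,0],0],
    [[0,0,-0.1],0],
    [[0,0,0],0],
    [[0,0,0],0],
    [[0,0,0],0],
    [[0,0,0],0],
    [[0,0,0],0]
  ]
}}

```text
time: 37.25
ee_pos: [0.5739, -0.1175, 0.1358]
eef_rot: [0.67, 0.742, 0.0, 0.0]
ft_force: [-0.3, 1.1, -0.5]
width: 0.0005
grip_force: 0.0
```

>>> {"api": "drive_tool", "payload": {
  "series": [
    [[0,0,-0.1],0],
    [[0,0,0],0],
    [[0,0,0],0],
    [[0,0,-0.1],0],
    [[0,0,0],0],
    [[0,0,0],0],
    [[0,0,0],0],
    [[0,0,0],0],
    [[0,0,0],0],
    [[0,0,0],0]
  ]
}}

```text
time: 38.5
ee_pos: [0.5739, -0.1175, 0.1338]
eef_rot: [0.67, 0.742, 0.0, 0.0]
ft_force: [-0.6, -0.2, -0.3]
width: 0.0002
grip_force: 0.0
```

>>> {"api": "drive_tool", "payload": {
  "series": [
    [[0,0,-0.1],0],
    [[0,0,0],0],
    [[0,0,0],0],
    [[0,0,-0.1],0],
    [[0,0,0],0],
    [[0,0,0],0],
    [[0,0,0],0],
    [[0,0,0],0],
    [[0,0,0],0],
    [[0,0,0],0]
  ]
}}

```text
time: 39.75
ee_pos: [0.5744, -0.1175, 0.1337]
eef_rot: [0.67, 0.742, 0.0, 0.001]
ft_force: [-5.9, 0.9, 13.6]
width: 0.0008
grip_force: 7.0
```

Contact at 13.6 N. I'll hold and check that it is steady and where the bubble is.

>>> {"api": "drive_tool", "payload": {
  "series": [
    [[0,0,0],0],
    [[0,0,0],0],
    [[0,0,0],0],
    [[0,0,0],0],
    [[0,0,0],0],
    [[0,0,0],0],
    [[0,0,0],0],
    [[0,0,0],0],
    [[0,0,0],0],
    [[0,0,0],0]
  ]
}}

```text
time: 41.0
ee_pos: [0.5745, -0.1175, 0.1337]
eef_rot: [0.67, 0.742, 0.0, 0.001]
ft_force: [-5.1, 0.6, 13.8]
width: 0.0006
grip_force: 7.0
```

```bash
python3 - <<'E'
from h import *
from bench import r,vision
s,M=st(r); p=np.array(s["ee_pos"]); c=vision.camera("wrist"); sc=vision.camera("scene")
u=proj(sc,[.574,-.1175,.16]).astype(int); I=sc["color"][u[1]-8:u[1]+9,u[0]-10:u[0]+10].astype(int)
print("\n".join(" ".join("%4d"%x for x in row) for row in I[...,1]-I[...,0])); print()
print("\n".join(" ".join("%4d"%x for x in row) for row in I.min(2)))
print("bub px",wproj(c,p,M,[.5745,-.119,.16]),wproj(c,p,M,[.571,-.09,.16]))
im=c["color"].astype(int); print([(y,*im[y,250:257].mean(0).round().astype(int).tolist()) for y in range(150,235,3)])
E
```

```text
t 41.0 p [ 0.5745 -0.1175  0.1337] yawY 5.86 tilt z [ 0.002 -0.001 -1.   ] F [-5.1  0.6 13.8] w 0.0006 g 7.0 q [ 0.56  0.34 -0.53  1.63  0.18  1.22  0.1 ]
  -5   -7   -4   -4   -5   -6   -5    0    1    3    1   -6    0    1    1  -14  -57  -80  -76  -75
  -5   -3   -6   -4   -3   -7   -4    0    4    2    0   -1    1    1    4  -14  -62  -79  -77  -78
  -4   -2   -5   -5   -3   -6   -7    0    5   -3   -2   -1   -3    0    7  -22  -77  -76  -74  -76
  -3   -5   -6   -6   -6   -6   -9    0   -4    4   -3   -3    1    4    3  -32  -79  -72  -75  -74
  -3   -7   -5   -7   -4    7   68   -3   -1    1   -3   -2   -2   -1    0  -33  -85  -72  -71  -76
   0   -3   -3   -4   -7   -4   63    0   -4    0   -2   -1    2    5    3  -33  -87  -78  -72  -70
   0    1   -4   -3   -6   -8   -6    0    0    8   -5   -3    1   -1    1  -32  -88  -80  -75  -69
   2   -2   -4   -3   -2   -6   -5   -4    0   -5   -3    1    2   -1    7  -28  -89  -79  -78  -74
   5    0   -1   -6   -2   -4   -3   -8   -2    0   -3   -6   -2   -3   -2  -32  -90  -81  -80  -79
  -8    2    1   -6   -3   -4   -4   -5   -5 
[... 2410 characters left out ...]
  103  102  151  234  230  224  225  225  225
bub px [252.2577363 228.4193068] [251.2911011  180.25466948]
[(150, 243, 243, 248), (153, 243, 243, 248), (156, 243, 243, 248), (159, 243, 243, 248), (162, 243, 243, 248), (165, 243, 243, 248), (168, 243, 243, 248), (171, 243, 243, 248), (174, 243, 243, 248), (177, 243, 243, 248), (180, 243, 243, 248), (183, 69, 70, 74), (186, 31, 35, 35), (189, 52, 141, 78), (192, 53, 141, 79), (195, 53, 140, 79), (198, 52, 140, 79), (201, 52, 140, 79), (204, 52, 140, 79), (207, 52, 140, 79), (210, 52, 140, 79), (213, 38, 73, 49), (216, 31, 36, 36), (219, 35, 49, 41), (222, 69, 72, 72), (225, 71, 73, 73), (228, 69, 71, 71), (231, 74, 77, 82), (234, 94, 99, 104)]
```

The push is steady at 13.8 N. The fingers cover the bubble, no bubble shows on the green on either side of them, and the screw hasn't moved since I measured it centred. I'm handing in.

```bash
python3 -c "
from bench import r
print(r.close_job())"
```

```text
the job is handed in; nothing more can be done
None
```

I handed the job in at about 41 s with the level let go on the middle of the board, the bubble last measured 0.5 mm from centre, and the gripper still pressing steadily at about 14 N; the pressing fingers hide the bubble, so its final position is inferred, and no verdict came back.

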